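# Sort solid ballast bars from hollow spacer bars by their weight

## Robot

A 7-joint arm with a two-finger parallel gripper is mounted at the origin on the work surface. World frame = base frame: x ahead of the robot, y to its left, z up, the work surface at z = 0. Lengths are in m, angles in rad, forces in N, time in s.
With the tool pointing down it reaches from about 0.425 to 0.875 m from the base axis. Payload 8.4 kg.
Tool frame: the origin (TCP) lies midway between the tips of the shut fingers; the grasp point (between the pads) lies 19 mm behind it (r.grip_depth is the distance from the TCP to the grasp point, in m); z points along the fingers, y is the line along which they close (so a half turn about z gives the same grasp; the last joint's range is limited). The gripper opens to 85 mm and grips with 20 to 120 N. Pads are 22 mm wide; open, the fingers measure 114 mm over their backs; the gripper's body (76 mm by 85 mm) begins 54 mm behind the grasp point. The pads swing forward as they close: fully open they stand 13 mm farther back than shut.
Start: joints at [1.202, 0.333, 0.04, 1.465, -0.013, 1.343, -0.059], TCP at [0.173, -0.626, 0.231] pointing down, gripper open.
Joint ranges: [-2.58, 2.58], [-0.38, 2.09], [-1.3, 1.39], [0.25, 2.4], [-1.5, 4.64], [0.08, 2.09], [-2.65, 2.65]. Speed limits (rad/s): [2.22, 2.22, 2.79, 2.79, 3.14, 3.14, 3.14].

## Interface

Orientations are given as [roll, pitch, yaw] about the fixed x, y, z axes, in that order (R = Rz(yaw) Ry(pitch) Rx(roll)).
In Python, from cell import r gives the robot as it stands. The module is installed in compiled form; this text tells all that it offers.
- The arm moves only by the tool apply_moves, never from a script. Its argument "deltas" is a list of rows, each an object of numbers: "dx", "dy", "dz": the shift along the tool's x, y, z in mm; "rx", "ry", "rz": the turn, a rotation vector about the tool's x, y, z in rad. A call has 1 to 5 rows; each row shifts and turns the commanded pose from where the row before left it, along the tool's axes as they then stand; what a row does not reach is not made up. A row lasts 1/10 s, in which the tool goes at most 50 mm and 8.59 degrees, less where a joint would pass 70% of its speed; a pose out of reach is approached as far as the arm can. A call with a gripper value outside its range is refused whole. "jaw" is the finger opening in mm, from 0 to 85.4, set as the call begins (left out, the last holds). The fingers move at their own pace and stop on an object; "force" is the grip in N (left out, the last holds). Time passes only in rows, so rows that do not move let the fingers close. It gives the time, the measured TCP pose, the force, the opening and the grip force at its end, in the units of the state.
- r.get_state(): the state, without advancing time (a new reading comes with each control period).
- r.camera(name): name is "scene" or "top"; returns (picture, depth): 384x512x3 uint8, red, green, blue; 384x512 float32, m along the optical axis (not along the pixel's ray), 0 where there is no reading.
- r.calibration(name): a dict with "camera_matrix" (3x3 intrinsics, pixels), "extrinsics" (4x4, takes a point from camera to world coordinates). Camera axes: x right, y down, z forward; pixel columns grow to the right and rows downward; lengths in m; the calibration is good to about 2 mm. A picture is of the moment at which its call begins. calibration takes no time and is no camera call.
- r.job_done(): hands the job in; it is judged then, once.
Trained networks look in the newest picture that a camera, given by its name, has taken for a name from the list of things; names that differ only in an ending like _2 or _b are one class to them, and where a whole thing is asked for, a point or a joint stands for the part that bears it (a point fixed in the world has none). Each returns a list of dicts, best first, with "p" (0 to 1); they miss things now and then, are a little off and sometimes report something else, mostly with a low value. They report only what shows in the picture. A call takes as long as a camera call. They do not tell look-alikes from the thing itself.
- r.search_frame(thing, camera): "extent" ([centre column, centre row, width, height] in pixels, round what is visible of it).
- r.masks_of(thing, camera): "mask" (384x512 bool, what is visible of it) and "extent" ([centre column, centre row, width, height] in pixels, round what is visible of it).
- r.place_of(thing, camera): "centre" ([row, column] in pixels: a listed point, or the origin of a listed thing).
The state is a dict: "time": time; "q": joint angles; "joint_velocities": joint speeds; "effort": joint torques, N m; "position": TCP position; "ee_rot": TCP orientation; "force": force on the tool from outside, world axes, zero at the start; "ft_torque": the same for the moment, N m; "grip_width": opening from 0.0 (shut) to 1.0 (fully open); "grasp_force": force on a finger pad.
Only numpy, scipy, OpenCV 4.12 (cv2) and the standard library are available. Lean on these libraries where they do the work, as an engineer would, in place of code of your own. Each camera call takes 0.05 s, during which the arm holds its last target. There are 200 camera calls.

## Task

Three aluminium bars lie on the bench by the mask aligner and look the same, but some are solid ballast and the others are hollow spacers: lift each one to feel which it is. Lay every hollow bar in the shallow white tray and every solid bar in the deep white tray, each lying flat on the tray's floor, set down gently rather than dropped. Leave the other things on the bench where they are.

Things in the scene. Friction and masses are not known exactly. Their poses are not given: they have to be found in the camera images.
- bar_1: Plain closed aluminium bar, 150 mm (its x axis) by 40 x 40 mm, origin at its centre. Starts level on a 4 mm dark rubber pad, centre 24 mm above the bench, one of its 40 mm faces up. Either solid (0.57-0.70 kg) or hollow (0.22-0.28 kg), nothing outside shows which; one or two of the three are solid, redrawn each time. Grip across the width at mid-length.
- bar_2: Plain closed aluminium bar, 150 mm (its x axis) by 40 x 40 mm, origin at its centre. Starts level on a 4 mm dark rubber pad, centre 24 mm above the bench, one of its 40 mm faces up. Either solid (0.57-0.70 kg) or hollow (0.22-0.28 kg), nothing outside shows which; one or two of the three are solid, redrawn each time. Grip across the width at mid-length.
- bar_3: Plain closed aluminium bar, 150 mm (its x axis) by 40 x 40 mm, origin at its centre. Starts level on a 4 mm dark rubber pad, centre 24 mm above the bench, one of its 40 mm faces up. Either solid (0.57-0.70 kg) or hollow (0.22-0.28 kg), nothing outside shows which; one or two of the three are solid, redrawn each time. Grip across the width at mid-length.
- shallow_tray: Shallow tray, for hollow bars: white open tray fixed to the bench, 200 mm (its x) by 230 mm (its y), walls and floor 4 mm thick, walls 18 mm high; origin under its centre at bench height. Two bars fit side by side along its x at y = -48 and +48 mm. Its x points roughly away from the robot; it may be on the robot's left or right.
- deep_tray: Deep tray, for solid bars: white open tray fixed to the bench, 200 mm (its x) by 230 mm (its y), walls and floor 4 mm thick, walls 50 mm high; origin under its centre at bench height. Two bars fit side by side along its x at y = -48 and +48 mm. Its x points roughly away from the robot; it may be on the robot's left or right.
- mask_frame: Bystander, leave where it is: black square mask frame with a glass pane, 100 x 100 x 10 mm, origin at the underside.
- dish: Bystander, leave where it is: glass dish, 84 mm across, 28 mm high.
- driver: Bystander, leave where it is: screwdriver, 150 mm long.
- stub: Bystander, leave where it is: round aluminium flanged stub standing upright, 48 mm across, 60 mm high (not one of the bars).
- jar: Bystander, leave where it is: white jar, 64 mm across, 70 mm high.
Mind the look-alikes: they are no part of the job. What is shaped like the bar_1 but turquoise is not meant.

How it is judged:
At the end, for the whole second after the job is handed in: All three bars lie flat (within 7 degrees) and at rest on a tray floor: hollow ones (pressing under 4.2 N) in the shallow tray, solid ones (over 4.2 N) in the deep tray; centre within 85 mm (tray x) and 100 mm (tray y) of the tray centre, under 36 mm above the bench (((x of bar_1 in the frame of shallow_tray between -0.085 and 0.085 m and y of bar_1 in the frame of shallow_tray between -0.1 and 0.1 m and z of bar_1 in the frame of shallow_tray below 0.036 m and contact force between bar_1 and shallow_tray between 1 and 4.2 N) or (x of bar_1 in the frame of deep_tray between -0.085 and 0.085 m and y of bar_1 in the frame of deep_tray between -0.1 and 0.1 m and z of bar_1 in the frame of deep_tray below 0.036 m and contact force between bar_1 and deep_tray above 4.2 N and contact force between bar_1 and deep_tray above 1 N)) and angle between bar_1's own x axis and vertical between 1.45 and 1.69 rad and linear speed of each of bar_1, bar_2, bar_3 below 0.03 m/s and ((x of bar_2 in the frame of shallow_tray between -0.085 and 0.085 m and y of bar_2 in the frame of shallow_tray between -0.1 and 0.1 m and z of bar_2 in the frame of shallow_tray below 0.036 m and contact force between bar_2 and shallow_tray between 1 and 4.2 N) or (x of bar_2 in the frame of deep_tray between -0.085 and 0.085 m and y of bar_2 in the frame of deep_tray between -0.1 and 0.1 m and z of bar_2 in the frame of deep_tray below 0.036 m and contact force between bar_2 and deep_tray above 4.2 N and contact force between bar_2 and deep_tray above 1 N)) and angle between bar_2's own x axis and vertical between 1.45 and 1.69 rad and ((x of bar_3 in the frame of shallow_tray between -0.085 and 0.085 m and y of bar_3 in the frame of shallow_tray between -0.1 and 0.1 m and z of bar_3 in the frame of shallow_tray below 0.036 m and contact force between bar_3 and shallow_tray between 1 and 4.2 N) or (x of bar_3 in the frame of deep_tray between -0.085 and 0.085 m and y of bar_3 in the frame of deep_tray between -0.1 and 0.1 m and z of bar_3 in the frame of deep_tray below 0.036 m and contact force between bar_3 and deep_tray above 4.2 N and contact force between bar_3 and deep_tray above 1 N)) and angle between bar_3's own x axis and vertical between 1.45 and 1.69 rad); the robot touches nothing.
It fails at once if a bar is dropped: out of the fingers it moves faster than 0.5 m/s (a fall of more than about 15 mm) ((contact force between bar_1 and the fingers below 0.1 N and linear speed of bar_1 above 0.5 m/s) or (contact force between bar_2 and the fingers below 0.1 N and linear speed of bar_2 above 0.5 m/s) or (contact force between bar_3 and the fingers below 0.1 N and linear speed of bar_3 above 0.5 m/s)).
It fails at once if a bystander is moved more than 40 mm (distance of any of mask_frame, dish, driver, stub, jar from where it was at the start of the episode above 0.04 m).
It also fails if it takes over 72 s, if anything falls off the work surface, if the arm or the gripper's body presses on something with over 40 N, if the wrist force passes 120 N, or if a joint passes its speed limit or range.

## Working session

There is one attempt and no reset: what is moved stays moved. The work goes in short steps, Python scripts to look and compute and a tool call to move; the robot and the scene stay as the last step left them, time stands still between calls to the robot, and variables do not carry over. Pictures are saved under pics/ and viewed, at most 10 in all, crops included, and the job is handed in when it is done.

Besides the shell and the picture viewer there is one more tool, called after "Call:" by a JSON object that holds its "fn" and its "kwargs". apply_moves: Moves the arm, as the interface text tells. Its arguments: {"type":"object","properties":{"deltas":{"type":"array","items":{"type":"object","properties":{"dx":{"type":"number"},"dy":{"type":"number"},"dz":{"type":"number"},"rx":{"type":"number"},"ry":{"type":"number"},"rz":{"type":"number"}}}},"jaw":{"type":"number"},"force":{"type":"number"}},"required":["deltas"]}

```bash
mkdir -p pics; python3 - <<'E'
from cell import r
import cv2,numpy as np
s=r.get_state();print({k:np.round(v,3).tolist() for k,v in s.items()})
for c in("scene","top"):
    im,d=r.camera(c);cv2.imwrite(f"pics/{c}0.png",im[:,:,::-1]);np.save(f"/tmp/{c}.npy",d)
    k=r.calibration(c);K=k["camera_matrix"];E=k["extrinsics"];print(c,np.round(E,3).tolist(),np.round(K,1).tolist())
    def w(u,v,dd):
        return (E@np.r_[np.linalg.inv(K)@[u,v,1]*dd,1])[:3]
    for t in("bar_1","shallow_tray","deep_tray","mask_frame","dish","driver","stub","jar"):
        for m in r.masks_of(t,c):
            if m["p"]<.3: continue
            M=m["mask"]&(d>0)
            if M.sum()<10: continue
            v,u=np.nonzero(M);z=d[M]
            P=(np.linalg.inv(K)@np.c_[u,v,np.ones(len(u))].T*z);P=(E[:3,:3]@P).T+E[:3,3]
            if t=="bar_1":
                P=P[P[:,2]>np.percentile(P[:,2],90)-.006]
            rc=cv2.minAreaRect(P[:,:2].astype(np.float32)*1000)
            print(t,round(m["p"],2),np.round(m["extent"]),"med",np.round(np.median(P,0),3),"zmax",P[:,2].max().round(3),"rect",np.round(rc[0],0),np.round(rc[1],0),round(rc[2],1),"col",im[M].mean(0).round())
E
```

```text
{'time': 0.0, 'q': [1.202, 0.334, 0.04, 1.466, -0.013, 1.343, -0.059], 'joint_velocities': [0.0, 0.0, 0.001, -0.0, -0.003, -0.001, -0.001], 'effort': [-0.001, -65.854, 1.366, -40.556, 0.017, 0.013, -0.0], 'position': [0.173, -0.626, 0.23], 'ee_rot': [-3.14, 0.0, 0.27], 'force': [-0.232, 0.27, 0.085], 'ft_torque': [0.006, -0.011, -0.026], 'grasp_force': 0.0, 'grip_width': 1.003}
scene [[0.184, 0.826, -0.533, 0.987], [0.983, -0.162, 0.088, -0.074], [-0.014, -0.54, -0.841, 0.847], [0.0, 0.0, 0.0, 1.0]] [[350.7, 0.0, 248.4], [0.0, 350.7, 191.1], [0.0, 0.0, 1.0]]
bar_1 0.89 [303. 191.  28.  55.] med [0.509 0.151 0.043] zmax 0.047 rect [502. 151.] [ 40. 148.] 89.6 col [134. 144. 150.]
bar_1 0.83 [ 96. 308.  70.  64.] med [ 0.705 -0.393  0.039] zmax 0.043 rect [ 702. -391.] [ 43. 149.] 35.4 col [ 22. 117.  99.]
bar_1 0.77 [154. 148.  56.  18.] med [ 0.247 -0.24   0.039] zmax 0.043 rect [ 246. -243.] [152.  41.] 68.0 col [ 31. 108.  92.]
bar_1 0.73 [242. 190.  16.  55.] med [0.455 0.001 0.043] zmax 0.048 rect [451.   1.] [ 40. 146.] 77.3 col [141. 153. 161.]
bar_1 0.68 [298. 138.  52.  27.] 
[... 2447 characters left out ...]
med [0.727 0.282 0.008] zmax 0.017 rect [728. 284.] [110. 106.] 5.2 col [85. 91. 86.]
dish 0.67 [253. 121.  31.  25.] med [ 0.705 -0.002  0.016] zmax 0.036 rect [706.  -3.] [82. 94.] 89.2 col [123. 129. 121.]
driver 0.7 [120. 186.  91.  73.] med [0.524 0.375 0.005] zmax 0.026 rect [528. 378.] [242. 211.] 85.8 col [158. 168. 153.]
driver 0.51 [206. 106.  21.  19.] med [0.758 0.129 0.023] zmax 0.03 rect [759. 132.] [30. 79.] 32.3 col [145.  42.  39.]
stub 0.68 [291. 118.  15.  15.] med [ 0.704 -0.113  0.048] zmax 0.07 rect [ 709. -114.] [41. 36.] 86.5 col [113. 120. 130.]
jar 0.75 [334. 105.  27.  26.] med [ 0.727 -0.228  0.068] zmax 0.078 rect [ 737. -228.] [70. 60.] 48.9 col [131. 134. 120.]
```

View pics/top0.png

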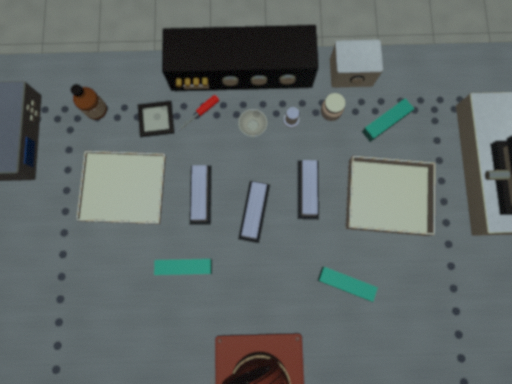

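```bash
python3 - <<'E'
from cell import r
import cv2,numpy as np
for c in("scene","top"):
    d=np.load(f"/tmp/{c}.npy");k=r.calibration(c);K=k["camera_matrix"];E=k["extrinsics"]
    v,u=np.nonzero(d>0);P=(np.linalg.inv(K)@np.c_[u,v,np.ones(len(u))].T*d[v,u]);P=(E[:3,:3]@P).T+E[:3,3]
    for n,cx,cy,h in(("sh",.524,.377,.018),("dp",.48,-.388,.05)):
        m=(abs(P[:,0]-cx)<.13)&(abs(P[:,1]-cy)<.145)
        for nm,b in(("rim",abs(P[:,2]-h-.002)<.006),("all",P[:,2]>h/2)):
            Q=P[m&b];rc=cv2.minAreaRect(Q[:,:2].astype(np.float32)*1000);print(c,n,nm,len(Q),np.round(rc[0]),np.round(rc[1]),round(rc[2],1))
E
```

```text
scene sh rim 411 [527. 374.] [231. 202.] 86.1
scene sh all 674 [527. 374.] [232. 203.] 86.3
scene dp rim 525 [ 479. -377.] [232. 201.] 83.6
scene dp all 1637 [ 480. -377.] [232. 202.] 83.6
top sh rim 490 [525. 373.] [232. 201.] 86.1
top sh all 786 [535. 393.] [273. 219.] 86.0
top dp rim 526 [ 476. -377.] [232. 201.] 83.4
top dp all 1077 [ 476. -377.] [232. 201.] 83.4
```

Call:
{"fn": "apply_moves", "kwargs": {"deltas": [{"dx": 45,"dy": -15,"rz": 0.08},{"dx": 45,"dy": -20,"rz": 0.08},{"dx": 45,"dy": -20,"rz": 0.08},{"dx": 45,"dy": -20,"rz": 0.08},{"dx": 0}], "jaw": 85, "force": 60}}

```text
$.deltas[0]: bad value
```

```bash
cat > plan.py <<'E'
import sys,json,numpy as np
from cell import r
def plan(x,y,z,yaw,n=None):
    s=r.get_state();p=np.array(s["position"])*1000;a=s["ee_rot"][2];d=np.array([x,y,z])-p
    da=(yaw-a+np.pi)%(2*np.pi)-np.pi
    n=n or int(max(np.ceil(np.linalg.norm(d)/46),np.ceil(abs(da)/.13),1))
    rows=[]
    for i in range(n):
        h=a+da*i/n;w=d/n
        rows.append([round(v) for v in(np.cos(h)*w[0]+np.sin(h)*w[1],np.sin(h)*w[0]-np.cos(h)*w[1],-w[2])]+[round(-da/n,3)])
    return s,rows
if __name__=="__main__":
    s,rows=plan(*map(float,sys.argv[1:5]),int(sys.argv[5]) if len(sys.argv)>5 else None)
    print("t",round(s["time"],2),"p",np.round(s["position"],4),"rpy",np.round(s["ee_rot"],3),"F",np.round(s["force"],2),"grip",round(s["grip_width"],3),round(s["grasp_force"],1))
    print(*rows)
E
python3 plan.py 503 -153.5 150 -0.049
```

```text
t 0.9 p [ 0.1732 -0.6264  0.2313] rpy [-3.142 -0.     0.27 ] F [ 0.32  0.29 -0.37] grip 0.998 0.0
[34, -28, 6, np.float64(0.025)] [33, -29, 6, np.float64(0.025)] [33, -30, 6, np.float64(0.025)] [32, -31, 6, np.float64(0.025)] [31, -32, 6, np.float64(0.025)] [30, -32, 6, np.float64(0.025)] [30, -33, 6, np.float64(0.025)] [29, -34, 6, np.float64(0.025)] [28, -34, 6, np.float64(0.025)] [27, -35, 6, np.float64(0.025)] [26, -36, 6, np.float64(0.025)] [25, -36, 6, np.float64(0.025)] [24, -37, 6, np.float64(0.025)]
```

Call:
{"fn": "apply_moves", "kwargs": {"deltas": [{"dx": 0,"dy": 0,"dz": 0,"rx": 0,"ry": 0,"rz": 0}], "jaw": 75, "force": 60}}

```text
time: 1.0
position: [0.1732, -0.6265, 0.2313]
ee_rot: [-3.142, -0.0, 0.27]
force: [0.1, -0.0, -0.4]
grip_width: 0.881
grasp_force: 0.0
```

Call:
{"fn": "apply_moves", "kwargs": {"deltas": [{"dx": 34,"dy": -28,"dz": 6,"rx": 0,"ry": 0,"rz": 0.025},{"dx": 33,"dy": -29,"dz": 6,"rx": 0,"ry": 0,"rz": 0.025},{"dx": 33,"dy": -30,"dz": 6,"rx": 0,"ry": 0,"rz": 0.025},{"dx": 32,"dy": -31,"dz": 6,"rx": 0,"ry": 0,"rz": 0.025},{"dx": 31,"dy": -32,"dz": 6,"rx": 0,"ry": 0,"rz": 0.025}]}}

```text
time: 1.5
position: [0.3006, -0.4429, 0.2013]
ee_rot: [3.141, -0.0, 0.144]
force: [0.9, 0.1, 0.6]
grip_width: 0.885
grasp_force: 0.0
```

Call:
{"fn": "apply_moves", "kwargs": {"deltas": [{"dx": 30,"dy": -32,"dz": 6,"rx": 0,"ry": 0,"rz": 0.025},{"dx": 30,"dy": -33,"dz": 6,"rx": 0,"ry": 0,"rz": 0.025},{"dx": 29,"dy": -34,"dz": 6,"rx": 0,"ry": 0,"rz": 0.025},{"dx": 28,"dy": -34,"dz": 6,"rx": 0,"ry": 0,"rz": 0.025},{"dx": 27,"dy": -35,"dz": 6,"rx": 0,"ry": 0,"rz": 0.025}]}}

```text
time: 2.0
position: [0.4281, -0.2619, 0.1714]
ee_rot: [3.141, -0.001, 0.019]
force: [0.4, -0.4, -0.6]
grip_width: 0.879
grasp_force: 0.0
```

Call:
{"fn": "apply_moves", "kwargs": {"deltas": [{"dx": 26,"dy": -36,"dz": 6,"rx": 0,"ry": 0,"rz": 0.025},{"dx": 25,"dy": -36,"dz": 6,"rx": 0,"ry": 0,"rz": 0.025},{"dx": 24,"dy": -37,"dz": 6,"rx": 0,"ry": 0,"rz": 0.025},{"dx": 0,"dy": 0,"dz": 0,"rx": 0,"ry": 0,"rz": 0},{"dx": 0,"dy": 0,"dz": 0,"rx": 0,"ry": 0,"rz": 0}]}}

```text
time: 2.5
position: [0.5031, -0.1539, 0.1532]
ee_rot: [-3.141, 0.0, -0.053]
force: [0.4, -1.1, -1.0]
grip_width: 0.876
grasp_force: 0.0
```

```bash
python3 plan.py 503 -153.5 12 -0.049 5
```

```text
t 2.5 p [ 0.5031 -0.1539  0.1532] rpy [-3.141  0.    -0.053] F [ 0.37 -1.14 -1.  ] grip 0.876 0.0
[0, 0, 28, np.float64(-0.001)] [0, 0, 28, np.float64(-0.001)] [0, 0, 28, np.float64(-0.001)] [0, 0, 28, np.float64(-0.001)] [0, 0, 28, np.float64(-0.001)]
```

Call:
{"fn": "apply_moves", "kwargs": {"deltas": [{"dx": 0,"dy": 0,"dz": 35,"rx": 0,"ry": 0,"rz": 0},{"dx": 0,"dy": 0,"dz": 35,"rx": 0,"ry": 0,"rz": 0},{"dx": 0,"dy": 0,"dz": 35,"rx": 0,"ry": 0,"rz": 0},{"dx": 0,"dy": 0,"dz": 25,"rx": 0,"ry": 0,"rz": 0},{"dx": 0,"dy": 0,"dz": 11,"rx": 0,"ry": 0,"rz": 0}]}}

```text
time: 3.0
position: [0.5007, -0.1562, 0.0102]
ee_rot: [-3.141, 0.003, -0.057]
force: [0.7, -0.0, -0.2]
grip_width: 0.88
grasp_force: 0.0
```

Call:
{"fn": "apply_moves", "kwargs": {"deltas": [{"dx": 0,"dy": 0,"dz": 0,"rx": 0,"ry": 0,"rz": 0},{"dx": 0,"dy": 0,"dz": 0,"rx": 0,"ry": 0,"rz": 0},{"dx": 0,"dy": 0,"dz": 0,"rx": 0,"ry": 0,"rz": 0},{"dx": 0,"dy": 0,"dz": 0,"rx": 0,"ry": 0,"rz": 0},{"dx": 0,"dy": 0,"dz": 0,"rx": 0,"ry": 0,"rz": 0}], "jaw": 30, "force": 60}}

```text
time: 3.5
position: [0.5041, -0.1548, 0.0142]
ee_rot: [3.141, -0.003, -0.055]
force: [-1.9, 2.8, 7.7]
grip_width: 0.458
grasp_force: 63.2
```

Call:
{"fn": "apply_moves", "kwargs": {"deltas": [{"dx": 0,"dy": 0,"dz": 0,"rx": 0,"ry": 0,"rz": 0},{"dx": 0,"dy": 0,"dz": 0,"rx": 0,"ry": 0,"rz": 0},{"dx": 0,"dy": 0,"dz": 0,"rx": 0,"ry": 0,"rz": 0}]}}

```text
time: 3.8
position: [0.5041, -0.1548, 0.0142]
ee_rot: [3.141, -0.003, -0.055]
force: [-1.7, 2.0, 7.6]
grip_width: 0.455
grasp_force: 63.2
```

Call:
{"fn": "apply_moves", "kwargs": {"deltas": [{"dx": 0,"dy": 0,"dz": -15,"rx": 0,"ry": 0,"rz": 0},{"dx": 0,"dy": 0,"dz": -30,"rx": 0,"ry": 0,"rz": 0},{"dx": 0,"dy": 0,"dz": -40,"rx": 0,"ry": 0,"rz": 0},{"dx": 0,"dy": 0,"dz": -30,"rx": 0,"ry": 0,"rz": 0},{"dx": 0,"dy": 0,"dz": -10,"rx": 0,"ry": 0,"rz": 0}]}}

```text
time: 4.3
position: [0.5043, -0.1554, 0.1414]
ee_rot: [3.14, -0.005, -0.055]
force: [0.4, 0.2, -6.8]
grip_width: 0.46
grasp_force: 62.3
```

Call:
{"fn": "apply_moves", "kwargs": {"deltas": [{"dx": 0,"dy": 0,"dz": 0,"rx": 0,"ry": 0,"rz": 0},{"dx": 0,"dy": 0,"dz": 0,"rx": 0,"ry": 0,"rz": 0},{"dx": 0,"dy": 0,"dz": 0,"rx": 0,"ry": 0,"rz": 0}]}}

```text
time: 4.6
position: [0.5015, -0.1546, 0.1353]
ee_rot: [-3.141, 0.003, -0.055]
force: [0.3, -0.4, -6.0]
grip_width: 0.455
grasp_force: 62.4
```

Call:
{"fn": "apply_moves", "kwargs": {"deltas": [{"dx": 0,"dy": 0,"dz": 0,"rx": 0,"ry": 0,"rz": 0},{"dx": 0,"dy": 0,"dz": 0,"rx": 0,"ry": 0,"rz": 0}]}}

```text
time: 4.8
position: [0.5023, -0.1547, 0.1363]
ee_rot: [-3.141, 0.002, -0.055]
force: [0.5, -0.5, -5.0]
grip_width: 0.46
grasp_force: 62.4
```

```bash
python3 - <<'E'
import numpy as np
for n,c,yaw in(("sh",(526,373.5),-.068),("dp",(478,-377),-.115)):
    for y in(48,-48): print(n,y,c[0]-np.sin(yaw)*y,c[1]+np.cos(yaw)*y,yaw)
E
python3 plan.py 483.5 -329.3 137 -0.115; python3 plan.py 522.7 325.6 137 -0.068 
```

```text
sh 48 529.2614851255094 421.38906675616136 -0.068
sh -48 522.7385148744906 325.61093324383864 -0.068
dp 48 483.50784104289585 -329.31705035291765 -0.115
dp -48 472.49215895710415 -424.68294964708235 -0.115
t 4.8 p [ 0.5023 -0.1547  0.1363] rpy [-3.141e+00  2.000e-03 -5.500e-02] F [ 0.5  -0.46 -4.97] grip 0.46 62.4
[-2, 44, 0, np.float64(0.015)] [-2, 44, 0, np.float64(0.015)] [-1, 44, 0, np.float64(0.015)] [0, 44, 0, np.float64(0.015)]
t 4.8 p [ 0.5023 -0.1547  0.1363] rpy [-3.141e+00  2.000e-03 -5.500e-02] F [ 0.5  -0.46 -4.97] grip 0.46 62.4
[-1, -44, 0, np.float64(0.001)] [-1, -44, 0, np.float64(0.001)] [-1, -44, 0, np.float64(0.001)] [-1, -44, 0, np.float64(0.001)] [-1, -44, 0, np.float64(0.001)] [-1, -44, 0, np.float64(0.001)] [-1, -44, 0, np.float64(0.001)] [-1, -44, 0, np.float64(0.001)] [-1, -44, 0, np.float64(0.001)] [-1, -44, 0, np.float64(0.001)] [-1, -44, 0, np.float64(0.001)]
```

```bash
cat > weigh.py <<'E'
from cell import r
import numpy as np
F=[]
for i in range(10):
    r.camera("top");F.append(r.get_state()["force"][2])
print(np.round(F,1),np.mean(F))
E
python3 weigh.py
```

```text
[-6.5 -7.  -6.6 -6.9 -6.8 -6.8 -5.7 -6.4 -7.1 -6.5] -6.63635566667886
```

Call:
{"fn": "apply_moves", "kwargs": {"deltas": [{"dx": -2,"dy": 35,"dz": 0,"rx": 0,"ry": 0,"rz": 0.012},{"dx": -2,"dy": 44,"dz": 0,"rx": 0,"ry": 0,"rz": 0.012},{"dx": -1,"dy": 44,"dz": 0,"rx": 0,"ry": 0,"rz": 0.012},{"dx": 0,"dy": 35,"dz": 0,"rx": 0,"ry": 0,"rz": 0.012},{"dx": 0,"dy": 18,"dz": 0,"rx": 0,"ry": 0,"rz": 0.012}]}}

```text
time: 5.8
position: [0.483, -0.3341, 0.1372]
ee_rot: [3.14, 0.0, -0.12]
force: [-0.2, -0.1, -5.7]
grip_width: 0.455
grasp_force: 63.2
```

Call:
{"fn": "apply_moves", "kwargs": {"deltas": [{"dx": 0,"dy": 0,"dz": 0,"rx": 0,"ry": 0,"rz": 0},{"dx": 0,"dy": 0,"dz": 20,"rx": 0,"ry": 0,"rz": 0},{"dx": 0,"dy": 0,"dz": 35,"rx": 0,"ry": 0,"rz": 0},{"dx": 0,"dy": 0,"dz": 30,"rx": 0,"ry": 0,"rz": 0},{"dx": 0,"dy": 0,"dz": 20,"rx": 0,"ry": 0,"rz": 0}]}}

```text
time: 6.3
position: [0.484, -0.3278, 0.0301]
ee_rot: [-3.14, 0.002, -0.114]
force: [-0.4, -0.3, -6.4]
grip_width: 0.452
grasp_force: 63.2
```

Call:
{"fn": "apply_moves", "kwargs": {"deltas": [{"dx": 0,"dy": 0,"dz": 5,"rx": 0,"ry": 0,"rz": 0},{"dx": 0,"dy": 0,"dz": 5,"rx": 0,"ry": 0,"rz": 0},{"dx": 0,"dy": 0,"dz": 3,"rx": 0,"ry": 0,"rz": 0},{"dx": 0,"dy": 0,"dz": 0,"rx": 0,"ry": 0,"rz": 0},{"dx": 0,"dy": 0,"dz": 0,"rx": 0,"ry": 0,"rz": 0}]}}

```text
time: 6.8
position: [0.485, -0.3302, 0.0202]
ee_rot: [3.141, -0.001, -0.115]
force: [-1.2, -0.5, -5.7]
grip_width: 0.46
grasp_force: 63.2
```

```bash
python3 plan.py 483.5 -329.3 14 -0.115
```

```text
t 6.8 p [ 0.485  -0.3302  0.0202] rpy [ 3.141e+00 -1.000e-03 -1.150e-01] F [-1.21 -0.55 -5.73] grip 0.46 63.2
[-2, -1, 6, np.float64(-0.0)]
```

Call:
{"fn": "apply_moves", "kwargs": {"deltas": [{"dx": 0,"dy": 0,"dz": 2,"rx": 0,"ry": 0,"rz": 0},{"dx": 0,"dy": 0,"dz": 2,"rx": 0,"ry": 0,"rz": 0},{"dx": 0,"dy": 0,"dz": 0,"rx": 0,"ry": 0,"rz": 0}]}}

```text
time: 7.1
position: [0.4843, -0.3299, 0.0151]
ee_rot: [-3.141, 0.0, -0.115]
force: [-0.7, -0.1, -6.3]
grip_width: 0.457
grasp_force: 63.2
```

Call:
{"fn": "apply_moves", "kwargs": {"deltas": [{"dx": 0,"dy": 0,"dz": 2,"rx": 0,"ry": 0,"rz": 0},{"dx": 0,"dy": 0,"dz": 0,"rx": 0,"ry": 0,"rz": 0}]}}

```text
time: 7.3
position: [0.4845, -0.3301, 0.0142]
ee_rot: [3.141, -0.0, -0.115]
force: [-5.2, 1.7, 3.2]
grip_width: 0.452
grasp_force: 64.4
```

Touched down (the force turned positive at the gripping height). Release partly, rise, and go to bar B.

Call:
{"fn": "apply_moves", "kwargs": {"deltas": [{"dx": 0,"dy": 0,"dz": 0,"rx": 0,"ry": 0,"rz": 0},{"dx": 0,"dy": 0,"dz": 0,"rx": 0,"ry": 0,"rz": 0},{"dx": 0,"dy": 0,"dz": 0,"rx": 0,"ry": 0,"rz": 0},{"dx": 0,"dy": 0,"dz": 0,"rx": 0,"ry": 0,"rz": 0}], "jaw": 65}}

```text
time: 7.7
position: [0.4847, -0.3301, 0.0135]
ee_rot: [3.141, -0.001, -0.115]
force: [-0.5, 0.0, -0.8]
grip_width: 0.766
grasp_force: 0.0
```

Call:
{"fn": "apply_moves", "kwargs": {"deltas": [{"dx": 0,"dy": 0,"dz": -15,"rx": 0,"ry": 0,"rz": 0},{"dx": 0,"dy": 0,"dz": -40,"rx": 0,"ry": 0,"rz": 0},{"dx": 0,"dy": 0,"dz": -45,"rx": 0,"ry": 0,"rz": 0},{"dx": 0,"dy": 0,"dz": -30,"rx": 0,"ry": 0,"rz": 0},{"dx": 0,"dy": 0,"dz": 0,"rx": 0,"ry": 0,"rz": 0}]}}

```text
time: 8.2
position: [0.4871, -0.3314, 0.1498]
ee_rot: [3.138, -0.008, -0.115]
force: [0.4, -0.0, -0.5]
grip_width: 0.758
grasp_force: 0.0
```

```bash
python3 plan.py 448 1 144 -0.217
```

```text
t 8.2 p [ 0.4871 -0.3314  0.1498] rpy [ 3.138 -0.008 -0.115] F [ 0.35 -0.03 -0.48] grip 0.758 0.0
[-10, -41, 1, np.float64(0.013)] [-10, -41, 1, np.float64(0.013)] [-11, -40, 1, np.float64(0.013)] [-11, -40, 1, np.float64(0.013)] [-12, -40, 1, np.float64(0.013)] [-12, -40, 1, np.float64(0.013)] [-13, -40, 1, np.float64(0.013)] [-13, -40, 1, np.float64(0.013)]
```

Call:
{"fn": "apply_moves", "kwargs": {"deltas": [{"dx": -10,"dy": -41,"dz": 0,"rx": 0,"ry": 0,"rz": 0.013},{"dx": -10,"dy": -41,"dz": 0,"rx": 0,"ry": 0,"rz": 0.013},{"dx": -11,"dy": -40,"dz": 0,"rx": 0,"ry": 0,"rz": 0.013},{"dx": -11,"dy": -40,"dz": 0,"rx": 0,"ry": 0,"rz": 0.013},{"dx": -12,"dy": -40,"dz": 0,"rx": 0,"ry": 0,"rz": 0.013}], "jaw": 75}}

```text
time: 8.7
position: [0.4588, -0.1207, 0.1436]
ee_rot: [3.141, -0.0, -0.181]
force: [0.8, -0.1, -0.1]
grip_width: 0.877
grasp_force: 0.0
```

Call:
{"fn": "apply_moves", "kwargs": {"deltas": [{"dx": -12,"dy": -40,"dz": 0,"rx": 0,"ry": 0,"rz": 0.013},{"dx": -13,"dy": -40,"dz": 0,"rx": 0,"ry": 0,"rz": 0.013},{"dx": -13,"dy": -40,"dz": 0,"rx": 0,"ry": 0,"rz": 0.013},{"dx": 0,"dy": 0,"dz": 0,"rx": 0,"ry": 0,"rz": 0},{"dx": 0,"dy": 0,"dz": 0,"rx": 0,"ry": 0,"rz": 0}]}}

```text
time: 9.2
position: [0.445, 0.0032, 0.1436]
ee_rot: [3.141, -0.0, -0.217]
force: [0.9, 0.1, -0.1]
grip_width: 0.882
grasp_force: 0.0
```

```bash
python3 plan.py 448 1 12 -0.217 5
```

```text
t 9.2 p [0.445  0.0032 0.1436] rpy [ 3.141 -0.    -0.217] F [ 0.88  0.07 -0.09] grip 0.882 0.0
[1, 0, 26, np.float64(0.0)] [1, 0, 26, np.float64(0.0)] [1, 0, 26, np.float64(0.0)] [1, 0, 26, np.float64(0.0)] [1, 0, 26, np.float64(0.0)]
```

Call:
{"fn": "apply_moves", "kwargs": {"deltas": [{"dx": 3,"dy": 1,"dz": 35,"rx": 0,"ry": 0,"rz": 0},{"dx": 0,"dy": 0,"dz": 35,"rx": 0,"ry": 0,"rz": 0},{"dx": 0,"dy": 0,"dz": 30,"rx": 0,"ry": 0,"rz": 0},{"dx": 0,"dy": 0,"dz": 20,"rx": 0,"ry": 0,"rz": 0},{"dx": 0,"dy": 0,"dz": 10,"rx": 0,"ry": 0,"rz": 0}]}}

```text
time: 9.7
position: [0.4467, -0.0004, 0.0115]
ee_rot: [3.141, 0.003, -0.221]
force: [-0.3, -0.7, 0.8]
grip_width: 0.877
grasp_force: 0.0
```

Call:
{"fn": "apply_moves", "kwargs": {"deltas": [{"dx": 0,"dy": 0,"dz": 0,"rx": 0,"ry": 0,"rz": 0},{"dx": 0,"dy": 0,"dz": 0,"rx": 0,"ry": 0,"rz": 0},{"dx": 0,"dy": 0,"dz": 0,"rx": 0,"ry": 0,"rz": 0},{"dx": 0,"dy": 0,"dz": 0,"rx": 0,"ry": 0,"rz": 0},{"dx": 0,"dy": 0,"dz": 0,"rx": 0,"ry": 0,"rz": 0}], "jaw": 30}}

```text
time: 10.2
position: [0.449, 0.001, 0.0146]
ee_rot: [-3.141, -0.002, -0.219]
force: [-0.8, 0.5, 6.3]
grip_width: 0.461
grasp_force: 63.3
```

Call:
{"fn": "apply_moves", "kwargs": {"deltas": [{"dx": 0,"dy": 0,"dz": 0,"rx": 0,"ry": 0,"rz": 0},{"dx": 0,"dy": 0,"dz": 0,"rx": 0,"ry": 0,"rz": 0},{"dx": 0,"dy": 0,"dz": 0,"rx": 0,"ry": 0,"rz": 0}]}}

```text
time: 10.5
position: [0.449, 0.001, 0.0147]
ee_rot: [-3.141, -0.002, -0.219]
force: [-1.3, 0.1, 7.4]
grip_width: 0.461
grasp_force: 63.3
```

Call:
{"fn": "apply_moves", "kwargs": {"deltas": [{"dx": 0,"dy": 0,"dz": -15,"rx": 0,"ry": 0,"rz": 0},{"dx": 0,"dy": 0,"dz": -30,"rx": 0,"ry": 0,"rz": 0},{"dx": 0,"dy": 0,"dz": -40,"rx": 0,"ry": 0,"rz": 0},{"dx": 0,"dy": 0,"dz": -30,"rx": 0,"ry": 0,"rz": 0},{"dx": 0,"dy": 0,"dz": -10,"rx": 0,"ry": 0,"rz": 0}]}}

```text
time: 11.0
position: [0.4491, 0.001, 0.1412]
ee_rot: [-3.142, -0.005, -0.219]
force: [0.5, 1.1, -6.2]
grip_width: 0.461
grasp_force: 62.4
```

Call:
{"fn": "apply_moves", "kwargs": {"deltas": [{"dx": 0,"dy": 0,"dz": 0,"rx": 0,"ry": 0,"rz": 0},{"dx": 0,"dy": 0,"dz": 0,"rx": 0,"ry": 0,"rz": 0},{"dx": 0,"dy": 0,"dz": 0,"rx": 0,"ry": 0,"rz": 0}]}}

```text
time: 11.3
position: [0.4466, 0.001, 0.1364]
ee_rot: [3.141, 0.003, -0.219]
force: [-0.2, 0.0, -7.4]
grip_width: 0.459
grasp_force: 62.4
```

```bash
python3 weigh.py;python3 plan.py 472.5 -424.7 138 -0.115; python3 plan.py 522.7 325.6 138 -0.068 
```

```text
[-5.5 -6.5 -7.  -6.4 -6.4 -6.7 -5.7 -6.1 -6.6 -6. ] -6.285984044303321
t 11.8 p [0.4479 0.0011 0.1383] rpy [-3.142  0.    -0.219] F [ 0.75  0.37 -6.01] grip 0.456 62.4
[12, 41, 0, np.float64(-0.01)] [11, 41, 0, np.float64(-0.01)] [11, 41, 0, np.float64(-0.01)] [10, 41, 0, np.float64(-0.01)] [10, 41, 0, np.float64(-0.01)] [10, 42, 0, np.float64(-0.01)] [9, 42, 0, np.float64(-0.01)] [9, 42, 0, np.float64(-0.01)] [8, 42, 0, np.float64(-0.01)] [8, 42, 0, np.float64(-0.01)]
t 11.8 p [0.4479 0.0011 0.1383] rpy [-3.142  0.    -0.219] F [ 0.75  0.37 -6.01] grip 0.456 62.4
[0, -42, 0, np.float64(-0.019)] [1, -42, 0, np.float64(-0.019)] [2, -42, 0, np.float64(-0.019)] [3, -42, 0, np.float64(-0.019)] [3, -41, 0, np.float64(-0.019)] [4, -41, 0, np.float64(-0.019)] [5, -41, 0, np.float64(-0.019)] [6, -41, 0, np.float64(-0.019)]
```

Call:
{"fn": "apply_moves", "kwargs": {"deltas": [{"dx": 12,"dy": 41,"dz": 0,"rx": 0,"ry": 0,"rz": -0.01},{"dx": 11,"dy": 41,"dz": 0,"rx": 0,"ry": 0,"rz": -0.01},{"dx": 11,"dy": 41,"dz": 0,"rx": 0,"ry": 0,"rz": -0.01},{"dx": 10,"dy": 41,"dz": 0,"rx": 0,"ry": 0,"rz": -0.01},{"dx": 10,"dy": 41,"dz": 0,"rx": 0,"ry": 0,"rz": -0.01}]}}

```text
time: 12.3
position: [0.4601, -0.2124, 0.1384]
ee_rot: [3.141, -0.0, -0.169]
force: [0.8, -1.0, -6.6]
grip_width: 0.46
grasp_force: 63.9
```

Call:
{"fn": "apply_moves", "kwargs": {"deltas": [{"dx": 10,"dy": 42,"dz": 0,"rx": 0,"ry": 0,"rz": -0.01},{"dx": 9,"dy": 42,"dz": 0,"rx": 0,"ry": 0,"rz": -0.01},{"dx": 9,"dy": 42,"dz": 0,"rx": 0,"ry": 0,"rz": -0.01},{"dx": 8,"dy": 42,"dz": 0,"rx": 0,"ry": 0,"rz": -0.01},{"dx": 8,"dy": 42,"dz": 0,"rx": 0,"ry": 0,"rz": -0.01}]}}

```text
time: 12.8
position: [0.4722, -0.4266, 0.138]
ee_rot: [-3.141, 0.0, -0.119]
force: [1.8, 0.9, -5.8]
grip_width: 0.459
grasp_force: 64.0
```

Call:
{"fn": "apply_moves", "kwargs": {"deltas": [{"dx": 0,"dy": 0,"dz": 0,"rx": 0,"ry": 0,"rz": 0},{"dx": 0,"dy": 0,"dz": 0,"rx": 0,"ry": 0,"rz": 0},{"dx": 0,"dy": 0,"dz": 0,"rx": 0,"ry": 0,"rz": 0}]}}

```text
time: 13.1
position: [0.4728, -0.4237, 0.1379]
ee_rot: [-3.14, 0.0, -0.118]
force: [-0.2, 0.8, -6.9]
grip_width: 0.459
grasp_force: 65.0
```

```bash
python3 plan.py 472.5 -424.7 20 -0.115 5
```

```text
t 13.1 p [ 0.4728 -0.4237  0.1379] rpy [-3.14   0.    -0.118] F [-0.24  0.76 -6.94] grip 0.459 65.0
[0, 0, 24, np.float64(-0.001)] [0, 0, 24, np.float64(-0.001)] [0, 0, 24, np.float64(-0.001)] [0, 0, 24, np.float64(-0.001)] [0, 0, 24, np.float64(-0.001)]
```

Call:
{"fn": "apply_moves", "kwargs": {"deltas": [{"dx": 0,"dy": 0,"dz": 20,"rx": 0,"ry": 0,"rz": 0},{"dx": 0,"dy": 0,"dz": 35,"rx": 0,"ry": 0,"rz": 0},{"dx": 0,"dy": 0,"dz": 35,"rx": 0,"ry": 0,"rz": 0},{"dx": 0,"dy": 0,"dz": 20,"rx": 0,"ry": 0,"rz": 0},{"dx": 0,"dy": 0,"dz": 8,"rx": 0,"ry": 0,"rz": 0}]}}

```text
time: 13.6
position: [0.4717, -0.4224, 0.018]
ee_rot: [-3.139, 0.003, -0.117]
force: [-0.4, 0.0, -6.6]
grip_width: 0.459
grasp_force: 65.0
```

Call:
{"fn": "apply_moves", "kwargs": {"deltas": [{"dx": 0,"dy": 0,"dz": 2,"rx": 0,"ry": 0,"rz": 0},{"dx": 0,"dy": 0,"dz": 0,"rx": 0,"ry": 0,"rz": 0},{"dx": 0,"dy": 0,"dz": 0,"rx": 0,"ry": 0,"rz": 0}]}}

```text
time: 13.9
position: [0.4735, -0.4253, 0.02]
ee_rot: [3.14, -0.002, -0.119]
force: [0.5, -0.0, -7.2]
grip_width: 0.458
grasp_force: 65.0
```

Call:
{"fn": "apply_moves", "kwargs": {"deltas": [{"dx": 0,"dy": 0,"dz": 2,"rx": 0,"ry": 0,"rz": 0},{"dx": 0,"dy": 0,"dz": 0,"rx": 0,"ry": 0,"rz": 0},{"dx": 0,"dy": 0,"dz": 0,"rx": 0,"ry": 0,"rz": 0}]}}

```text
time: 14.2
position: [0.4726, -0.4249, 0.0166]
ee_rot: [3.141, -0.0, -0.119]
force: [0.3, 1.1, -6.6]
grip_width: 0.456
grasp_force: 65.0
```

Call:
{"fn": "apply_moves", "kwargs": {"deltas": [{"dx": 0,"dy": 0,"dz": 1.5,"rx": 0,"ry": 0,"rz": 0},{"dx": 0,"dy": 0,"dz": 1,"rx": 0,"ry": 0,"rz": 0},{"dx": 0,"dy": 0,"dz": 0,"rx": 0,"ry": 0,"rz": 0},{"dx": 0,"dy": 0,"dz": 0,"rx": 0,"ry": 0,"rz": 0}]}}

```text
time: 14.6
position: [0.4726, -0.425, 0.0148]
ee_rot: [3.141, -0.0, -0.119]
force: [-3.3, 3.1, 5.9]
grip_width: 0.459
grasp_force: 66.3
```

Call:
{"fn": "apply_moves", "kwargs": {"deltas": [{"dx": 0,"dy": 0,"dz": 0.5,"rx": 0,"ry": 0,"rz": 0},{"dx": 0,"dy": 0,"dz": 0,"rx": 0,"ry": 0,"rz": 0}]}}

```text
time: 14.8
position: [0.4726, -0.425, 0.0148]
ee_rot: [3.141, -0.0, -0.119]
force: [-5.7, 4.3, 10.1]
grip_width: 0.456
grasp_force: 67.2
```

Touchdown at the gripping height. Release, rise, move on to bar C.

Call:
{"fn": "apply_moves", "kwargs": {"deltas": [{"dx": 0,"dy": 0,"dz": 0,"rx": 0,"ry": 0,"rz": 0},{"dx": 0,"dy": 0,"dz": 0,"rx": 0,"ry": 0,"rz": 0},{"dx": 0,"dy": 0,"dz": 0,"rx": 0,"ry": 0,"rz": 0},{"dx": 0,"dy": 0,"dz": 0,"rx": 0,"ry": 0,"rz": 0}], "jaw": 60}}

```text
time: 15.2
position: [0.4726, -0.4249, 0.0133]
ee_rot: [3.141, -0.0, -0.119]
force: [0.2, -0.0, 0.5]
grip_width: 0.701
grasp_force: 0.0
```

Call:
{"fn": "apply_moves", "kwargs": {"deltas": [{"dx": 0,"dy": 0,"dz": -15,"rx": 0,"ry": 0,"rz": 0},{"dx": 0,"dy": 0,"dz": -40,"rx": 0,"ry": 0,"rz": 0},{"dx": 0,"dy": 0,"dz": -45,"rx": 0,"ry": 0,"rz": 0},{"dx": 0,"dy": 0,"dz": -30,"rx": 0,"ry": 0,"rz": 0},{"dx": 0,"dy": 0,"dz": 0,"rx": 0,"ry": 0,"rz": 0}]}}

```text
time: 15.7
position: [0.475, -0.4266, 0.1501]
ee_rot: [3.136, -0.008, -0.119]
force: [0.4, 0.0, 0.6]
grip_width: 0.703
grasp_force: 0.0
```

```bash
python3 plan.py 500 151.5 142 -0.017
```

```text
t 15.7 p [ 0.475  -0.4266  0.1501] rpy [ 3.136 -0.008 -0.119] F [0.38 0.04 0.6 ] grip 0.703 0.0
[-3, -44, 1, np.float64(-0.008)] [-3, -44, 1, np.float64(-0.008)] [-3, -44, 1, np.float64(-0.008)] [-2, -44, 1, np.float64(-0.008)] [-2, -44, 1, np.float64(-0.008)] [-2, -44, 1, np.float64(-0.008)] [-1, -44, 1, np.float64(-0.008)] [-1, -45, 1, np.float64(-0.008)] [-1, -45, 1, np.float64(-0.008)] [0, -45, 1, np.float64(-0.008)] [0, -45, 1, np.float64(-0.008)] [0, -45, 1, np.float64(-0.008)] [1, -45, 1, np.float64(-0.008)]
```

Call:
{"fn": "apply_moves", "kwargs": {"deltas": [{"dx": -3,"dy": -44,"dz": 0,"rx": 0,"ry": 0,"rz": -0.008},{"dx": -3,"dy": -44,"dz": 0,"rx": 0,"ry": 0,"rz": -0.008},{"dx": -3,"dy": -44,"dz": 0,"rx": 0,"ry": 0,"rz": -0.008},{"dx": -2,"dy": -44,"dz": 0,"rx": 0,"ry": 0,"rz": -0.008},{"dx": -2,"dy": -44,"dz": 0,"rx": 0,"ry": 0,"rz": -0.008}], "jaw": 75}}

```text
time: 16.2
position: [0.4819, -0.2029, 0.1436]
ee_rot: [3.141, -0.0, -0.079]
force: [1.3, 1.0, 0.4]
grip_width: 0.873
grasp_force: 0.0
```

Call:
{"fn": "apply_moves", "kwargs": {"deltas": [{"dx": -2,"dy": -44,"dz": 0,"rx": 0,"ry": 0,"rz": -0.008},{"dx": -1,"dy": -44,"dz": 0,"rx": 0,"ry": 0,"rz": -0.008},{"dx": -1,"dy": -45,"dz": 0,"rx": 0,"ry": 0,"rz": -0.008},{"dx": -1,"dy": -45,"dz": 0,"rx": 0,"ry": 0,"rz": -0.008},{"dx": 0,"dy": -45,"dz": 0,"rx": 0,"ry": 0,"rz": -0.008}]}}

```text
time: 16.7
position: [0.4909, 0.02, 0.1437]
ee_rot: [3.141, -0.001, -0.039]
force: [0.2, 0.4, -0.1]
grip_width: 0.875
grasp_force: 0.0
```

Call:
{"fn": "apply_moves", "kwargs": {"deltas": [{"dx": 0,"dy": -45,"dz": 0,"rx": 0,"ry": 0,"rz": -0.008},{"dx": 0,"dy": -45,"dz": 0,"rx": 0,"ry": 0,"rz": -0.008},{"dx": 1,"dy": -45,"dz": 0,"rx": 0,"ry": 0,"rz": -0.008},{"dx": 0,"dy": 0,"dz": 0,"rx": 0,"ry": 0,"rz": 0},{"dx": 0,"dy": 0,"dz": 0,"rx": 0,"ry": 0,"rz": 0}]}}

```text
time: 17.2
position: [0.4961, 0.1543, 0.1434]
ee_rot: [-3.142, 0.0, -0.013]
force: [0.3, -1.1, -0.1]
grip_width: 0.877
grasp_force: 0.0
```

```bash
python3 plan.py 500 151.5 12 -0.017 5
```

```text
t 17.2 p [0.4961 0.1543 0.1434] rpy [-3.142  0.    -0.013] F [ 0.3  -1.11 -0.1 ] grip 0.877 0.0
[1, 1, 26, np.float64(0.001)] [1, 1, 26, np.float64(0.001)] [1, 1, 26, np.float64(0.001)] [1, 1, 26, np.float64(0.001)] [1, 1, 26, np.float64(0.001)]
```

Call:
{"fn": "apply_moves", "kwargs": {"deltas": [{"dx": 4,"dy": 3,"dz": 35,"rx": 0,"ry": 0,"rz": 0.004},{"dx": 0,"dy": 0,"dz": 35,"rx": 0,"ry": 0,"rz": 0},{"dx": 0,"dy": 0,"dz": 30,"rx": 0,"ry": 0,"rz": 0},{"dx": 0,"dy": 0,"dz": 20,"rx": 0,"ry": 0,"rz": 0},{"dx": 0,"dy": 0,"dz": 10,"rx": 0,"ry": 0,"rz": 0}]}}

```text
time: 17.7
position: [0.4995, 0.1479, 0.0115]
ee_rot: [3.14, 0.003, -0.021]
force: [0.1, -0.3, 0.6]
grip_width: 0.875
grasp_force: 0.0
```

Call:
{"fn": "apply_moves", "kwargs": {"deltas": [{"dx": 0,"dy": 0,"dz": 0,"rx": 0,"ry": 0,"rz": 0},{"dx": 0,"dy": 0,"dz": 0,"rx": 0,"ry": 0,"rz": 0},{"dx": 0,"dy": 0,"dz": 0,"rx": 0,"ry": 0,"rz": 0},{"dx": 0,"dy": 0,"dz": 0,"rx": 0,"ry": 0,"rz": 0},{"dx": 0,"dy": 0,"dz": 0,"rx": 0,"ry": 0,"rz": 0}], "jaw": 30}}

```text
time: 18.2
position: [0.5016, 0.1504, 0.0149]
ee_rot: [-3.141, -0.003, -0.019]
force: [-1.5, 0.9, 7.5]
grip_width: 0.457
grasp_force: 62.0
```

Call:
{"fn": "apply_moves", "kwargs": {"deltas": [{"dx": 0,"dy": 0,"dz": 0,"rx": 0,"ry": 0,"rz": 0},{"dx": 0,"dy": 0,"dz": 0,"rx": 0,"ry": 0,"rz": 0},{"dx": 0,"dy": 0,"dz": 0,"rx": 0,"ry": 0,"rz": 0}]}}

```text
time: 18.5
position: [0.5016, 0.1504, 0.0149]
ee_rot: [-3.141, -0.003, -0.019]
force: [-0.8, -0.1, 7.9]
grip_width: 0.457
grasp_force: 62.0
```

Call:
{"fn": "apply_moves", "kwargs": {"deltas": [{"dx": 0,"dy": 0,"dz": -15,"rx": 0,"ry": 0,"rz": 0},{"dx": 0,"dy": 0,"dz": -30,"rx": 0,"ry": 0,"rz": 0},{"dx": 0,"dy": 0,"dz": -40,"rx": 0,"ry": 0,"rz": 0},{"dx": 0,"dy": 0,"dz": -30,"rx": 0,"ry": 0,"rz": 0},{"dx": 0,"dy": 0,"dz": -10,"rx": 0,"ry": 0,"rz": 0}]}}

```text
time: 19.0
position: [0.5019, 0.1508, 0.1425]
ee_rot: [-3.141, -0.005, -0.019]
force: [0.7, -0.5, -3.0]
grip_width: 0.456
grasp_force: 61.0
```

Call:
{"fn": "apply_moves", "kwargs": {"deltas": [{"dx": 0,"dy": 0,"dz": 0,"rx": 0,"ry": 0,"rz": 0},{"dx": 0,"dy": 0,"dz": 0,"rx": 0,"ry": 0,"rz": 0},{"dx": 0,"dy": 0,"dz": 0,"rx": 0,"ry": 0,"rz": 0}]}}

```text
time: 19.3
position: [0.4994, 0.1497, 0.1367]
ee_rot: [3.141, 0.003, -0.019]
force: [-0.1, -0.2, -3.4]
grip_width: 0.457
grasp_force: 61.0
```

```bash
python3 weigh.py; python3 plan.py 522.7 325.6 138 -0.068 
```

```text
[-2.6 -2.5 -2.6 -3.1 -2.2 -1.5 -2.8 -2.1 -3.  -1.8] -2.426347041384189
t 19.8 p [0.5005 0.1502 0.1383] rpy [-3.141  0.    -0.019] F [ 0.42 -0.84 -1.78] grip 0.453 61.0
[5, -44, 0, np.float64(0.012)] [4, -44, 0, np.float64(0.012)] [4, -44, 0, np.float64(0.012)] [3, -44, 0, np.float64(0.012)]
```

Hollow (≈0.25 kg): to the shallow tray.

Call:
{"fn": "apply_moves", "kwargs": {"deltas": [{"dx": 5,"dy": -38,"dz": 0,"rx": 0,"ry": 0,"rz": 0.012},{"dx": 4,"dy": -44,"dz": 0,"rx": 0,"ry": 0,"rz": 0.012},{"dx": 4,"dy": -44,"dz": 0,"rx": 0,"ry": 0,"rz": 0.012},{"dx": 3,"dy": -35,"dz": 0,"rx": 0,"ry": 0,"rz": 0.012},{"dx": 0,"dy": -14,"dz": 0,"rx": 0,"ry": 0,"rz": 0}]}}

```text
time: 20.3
position: [0.5225, 0.3287, 0.1383]
ee_rot: [-3.139, 0.001, -0.064]
force: [-0.3, 0.0, -2.7]
grip_width: 0.458
grasp_force: 61.3
```

Call:
{"fn": "apply_moves", "kwargs": {"deltas": [{"dx": 0,"dy": 0,"dz": 0,"rx": 0,"ry": 0,"rz": 0},{"dx": 0,"dy": 0,"dz": 20,"rx": 0,"ry": 0,"rz": 0},{"dx": 0,"dy": 0,"dz": 35,"rx": 0,"ry": 0,"rz": 0},{"dx": 0,"dy": 0,"dz": 35,"rx": 0,"ry": 0,"rz": 0},{"dx": 0,"dy": 0,"dz": 20,"rx": 0,"ry": 0,"rz": 0}]}}

```text
time: 20.8
position: [0.5228, 0.321, 0.0255]
ee_rot: [3.138, 0.002, -0.069]
force: [-0.3, -0.5, -2.8]
grip_width: 0.459
grasp_force: 61.3
```

Call:
{"fn": "apply_moves", "kwargs": {"deltas": [{"dx": 0,"dy": 0,"dz": 8,"rx": 0,"ry": 0,"rz": 0},{"dx": 0,"dy": 0,"dz": 3,"rx": 0,"ry": 0,"rz": 0},{"dx": 0,"dy": 0,"dz": 0,"rx": 0,"ry": 0,"rz": 0},{"dx": 0,"dy": 0,"dz": 0,"rx": 0,"ry": 0,"rz": 0}]}}

```text
time: 21.2
position: [0.5242, 0.3246, 0.0188]
ee_rot: [-3.141, -0.002, -0.068]
force: [0.3, 0.1, -2.1]
grip_width: 0.455
grasp_force: 61.3
```

Call:
{"fn": "apply_moves", "kwargs": {"deltas": [{"dx": 0,"dy": 0,"dz": 1.5,"rx": 0,"ry": 0,"rz": 0},{"dx": 0,"dy": 0,"dz": 0,"rx": 0,"ry": 0,"rz": 0},{"dx": 0,"dy": 0,"dz": 0,"rx": 0,"ry": 0,"rz": 0}]}}

```text
time: 21.5
position: [0.5235, 0.3245, 0.0162]
ee_rot: [-3.141, -0.0, -0.067]
force: [-0.1, 0.7, -2.3]
grip_width: 0.456
grasp_force: 61.3
```

Call:
{"fn": "apply_moves", "kwargs": {"deltas": [{"dx": 0,"dy": 0,"dz": 1.5,"rx": 0,"ry": 0,"rz": 0},{"dx": 0,"dy": 0,"dz": 0.7,"rx": 0,"ry": 0,"rz": 0},{"dx": 0,"dy": 0,"dz": 0,"rx": 0,"ry": 0,"rz": 0},{"dx": 0,"dy": 0,"dz": 0,"rx": 0,"ry": 0,"rz": 0}]}}

```text
time: 21.9
position: [0.5236, 0.3246, 0.015]
ee_rot: [3.142, -0.001, -0.067]
force: [-4.2, -3.5, 10.8]
grip_width: 0.458
grasp_force: 63.0
```

Call:
{"fn": "apply_moves", "kwargs": {"deltas": [{"dx": 0,"dy": 0,"dz": 0,"rx": 0,"ry": 0,"rz": 0},{"dx": 0,"dy": 0,"dz": 0,"rx": 0,"ry": 0,"rz": 0},{"dx": 0,"dy": 0,"dz": 0,"rx": 0,"ry": 0,"rz": 0},{"dx": 0,"dy": 0,"dz": 0,"rx": 0,"ry": 0,"rz": 0}], "jaw": 60}}

```text
time: 22.3
position: [0.5234, 0.3244, 0.0136]
ee_rot: [-3.142, 0.0, -0.067]
force: [0.7, -0.0, 0.6]
grip_width: 0.703
grasp_force: 0.0
```

Call:
{"fn": "apply_moves", "kwargs": {"deltas": [{"dx": 0,"dy": 0,"dz": -15,"rx": 0,"ry": 0,"rz": 0},{"dx": 0,"dy": 0,"dz": -40,"rx": 0,"ry": 0,"rz": 0},{"dx": 0,"dy": 0,"dz": -45,"rx": 0,"ry": 0,"rz": 0},{"dx": 0,"dy": 0,"dz": -40,"rx": 0,"ry": 0,"rz": 0},{"dx": 0,"dy": 0,"dz": -40,"rx": 0,"ry": 0,"rz": 0}]}}

```text
time: 22.8
position: [0.5231, 0.3246, 0.1967]
ee_rot: [-3.141, -0.001, -0.067]
force: [0.7, -0.3, 0.0]
grip_width: 0.705
grasp_force: 0.0
```

Call:
{"fn": "apply_moves", "kwargs": {"deltas": [{"dx": 0,"dy": 45,"dz": 0,"rx": 0,"ry": 0,"rz": 0},{"dx": 0,"dy": 45,"dz": 0,"rx": 0,"ry": 0,"rz": 0},{"dx": 0,"dy": 45,"dz": 0,"rx": 0,"ry": 0,"rz": 0},{"dx": 0,"dy": 45,"dz": 0,"rx": 0,"ry": 0,"rz": 0},{"dx": 0,"dy": 45,"dz": 0,"rx": 0,"ry": 0,"rz": 0}]}}

```text
time: 23.3
position: [0.5079, 0.0984, 0.1949]
ee_rot: [-3.141, -0.001, -0.067]
force: [0.6, -0.3, -0.0]
grip_width: 0.703
grasp_force: 0.0
```

```bash
python3 - <<'E'
from cell import r
import cv2,numpy as np
im,d=r.camera("top");cv2.imwrite("pics/top1.png",im[:,:,::-1])
k=r.calibration("top");K=k["camera_matrix"];E=k["extrinsics"]
for m in r.masks_of("bar_1","top"):
    M=m["mask"]&(d>0);v,u=np.nonzero(M);P=(E[:3,:3]@(np.linalg.inv(K)@np.c_[u,v,np.ones(len(u))].T*d[M])).T+E[:3,3]
    print(round(m["p"],2),np.round(np.median(P,0),3),im[M].mean(0).round())
E
```

```text
0.94 [0.516 0.318 0.044] [147. 158. 174.]
0.89 [0.297 0.21  0.04 ] [ 63. 164. 143.]
0.76 [ 0.483 -0.326  0.044] [147. 159. 176.]
0.75 [ 0.242 -0.241  0.04 ] [ 58. 163. 142.]
0.58 [ 0.468 -0.42   0.043] [145. 156. 170.]
0.56 [ 0.694 -0.387  0.04 ] [ 52. 142. 124.]
```

View pics/top1.png

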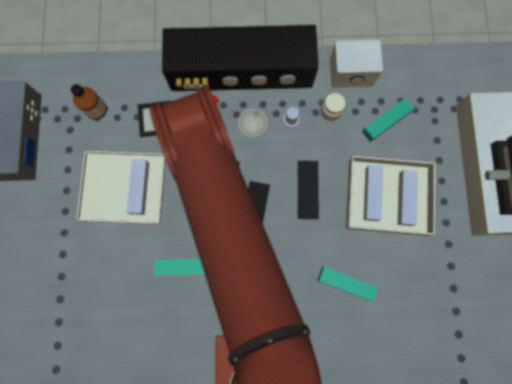

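The picture shows one bar lying flat in the shallow tray at (137,187) and two in the deep tray at (374,192) and (409,197). Their tops measure 43–44 mm, which matches a bar resting on a tray floor, and the arm is clear of everything.

```bash
python3 -c "
from cell import r
print(r.job_done())"
```

```text
the job is handed in; nothing more can be done
None
```

The job is handed in at about 23 s of the 72 s allowed: the two solid bars (about 0.64–0.68 kg) lie flat in the deep tray and the hollow one (about 0.25 kg) in the shallow tray; no result came back.

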